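# Feed a sloped pen stand under the maker's-mark stamp and press it

### The job

Hold the yellow push stick by its black handle and use its notched tip to feed the wooden pen stand along the aluminium fence, keeping it against the fence all the way, until it meets the end stop under the blue stamp. Then press the stamp's red plunger along its slanting axis fully down to its stop and let it spring back up. Finish with the stick standing on its sole back on the cork mat and the pen stand still home; do not touch the pen stand with the gripper, do not press the plunger before the pen stand is home, and do not disturb the other things on the desk.

Things in the scene. Friction and masses are not known exactly. Their poses are not given: they have to be found in the camera images.
- jig: Fixed stamping jig on a white base board 12 mm thick, in its frame x -60 to 120, y -240 to 100 mm. Origin: underside of the base, below the middle of the pen stand's home spot. +y is the feed direction, +x points away from the robot to the fence, z up. Aluminium fence along y: face at x = 30, top z = 44. A blue post behind it (x 82 to 108, y -25 to 25, 270 high) carries the stamp and light hood.
- jig_stop (a point): Middle of the face of the jig's end stop, a low aluminium bar, top at z = 34 mm: point (0, 60, 23) mm in the jig's frame. The pen stand's leading end meets it when home.
- plunger_top (a point): Centre of the flat top of the red plunger head (disc 48 mm wide, 14 thick); when up, at (-69, 0, 185) mm in the jig's frame. Its axis leans 28 degrees from vertical towards the jig's -x (the robot): outward direction (-0.469, 0, 0.883) in the jig's frame, this point's own z; press the opposite way. The way along the axis is free, but a white light hood (x -45 to 108, y -35 to 35, z 270 to 284) hangs beside it, so come in slanting.
- plunger (a joint): Travel of the plunger in m: 0 up, 0.022 fully down at its hard stop. The spring takes about 5 N to start and 12 to 13 N at the stop, and returns the head by itself.
- stand_mid (a point): Loose wooden pen stand, 0.2 to 0.37 kg, 60 mm (x) by 120 (y), sloping top: upright near side 18 mm high, far edge 54. This point is 30 mm above the centre of its underside. Starts on the jig's base 90 to 160 mm short of home, 3 to 8 mm off the fence, up to 2 degrees askew. Home: this point at (0, 0, 42) mm in the jig's frame, axes parallel, far side on the fence, leading end on the end stop.
- stick_handle (a point): Centre of the black upright handle of the loose yellow push stick (0.16 kg): 36 mm along the stick (x), 24 mm across (y, the way to grip), from 22 to 84 mm above the sole; this point is 52 mm above the sole. +x points to the tip, z up. The yellow foot is 22 mm high, from x -50 to +80, mostly 24 mm wide. It starts standing on its sole on the cork mat.
- stick_notch (a point): Inner corner of the stick's L-shaped notch, at x = +80, y = +4 mm from the handle and 11 mm above the sole. The pushing face (x = +80) goes on to y = -24; the cheek, 10 mm thick, runs on 30 mm to x = +110, its inner face at y = +4. With the tip pointing along the feed the notch cups the pen stand's rear corner on the robot's side: face on its rear end, cheek along its low near side.
- mat: Cork mat fixed to the desk, 210 mm (x) by 100 mm (y), 4 mm thick; origin at the centre of its underside. The stick starts with its handle 30 mm from the mat's centre towards -x of the mat, tip along +x.
- ink_jar: Bystander: amber ink jar, 56 mm wide, 65 mm high, origin at its foot.
- set_square: Bystander: flat wooden set square, about 180 x 140 mm, 6 mm thick.
- eraser: Bystander: white and blue eraser, 60 x 28 x 16 mm, origin at the centre of its underside.
Things that resemble listed ones, but are neither listed nor needed, are in the scene too. Of the things that look like the part that bears stand_mid, the larger one is meant.

How it is judged:
On the way, in this order (a step that is already met when the one before it is completed fails the run):
1. the pen stand passes 60 mm short of home while the stick is pushing it, against the fence within 5 mm and 4 degrees (y of stand_mid in the frame of jig between -0.06 and -0.01 m and x of stand_mid in the frame of jig above -0.005 m and angle between the x axis of stand_mid and the x axis of jig, either way round below 0.07 rad and contact force between stick and pen_stand above 0.2 N), for 0.05 s.
2. the pen stand is home: within 5 mm of the end stop and of the fence, square within 4 degrees (y of stand_mid in the frame of jig above -0.005 m and x of stand_mid in the frame of jig above -0.005 m and angle between the x axis of stand_mid and the x axis of jig, either way round below 0.07 rad and z of stand_mid in the frame of jig below 0.048 m), for 0.2 s.
3. the plunger is pressed to its stop (over 19.5 of 22 mm) with the pen stand home (all of step 2 and value of joint plunger above 0.0195 m), for 0.1 s.
At the end, for the whole second after the job is handed in: The pen stand lies within 5 mm of the end stop and of the fence, square within 4 degrees and at rest; the plunger is back up (under 3 mm); the stick stands at rest on its sole with its handle over the cork mat (all of step 2 and value of joint plunger below 0.003 m and linear speed of each of pen_stand, stick below 0.01 m/s and x of stick_handle in the frame of mat between -0.09 and 0.08 m and y of stick_handle in the frame of mat between -0.045 and 0.045 m and height (world z) of stick_handle below 0.064 m and angle between stick_handle's own z axis and vertical below 0.15 rad); the robot touches nothing.
It fails at once if the pen stand strays over 15 mm from the fence or turns over 10 degrees or lifts off the base (x of stand_mid in the frame of jig below -0.015 m or angle between the x axis of stand_mid and the x axis of jig, either way round above 0.175 rad or z of stand_mid in the frame of jig above 0.055 m).
It fails at once if the gripper or arm touches the pen stand (contact force between any of the fingers, the arm and pen_stand above 1.5 N).
It fails at once if the plunger is pressed over half-way while the pen stand is more than 10 mm short of home (value of joint plunger above 0.011 m and y of stand_mid in the frame of jig below -0.01 m).
It fails at once if a bystander is moved over 30 mm or tipped (distance of any of set_square, ink_jar, eraser from where it was at the start of the episode above 0.03 m or angle between any of set_square, ink_jar, eraser's own z axis and vertical above 0.5 rad).
It also fails if it takes over 64 s, if anything falls off the work surface, if the arm or the gripper's body presses on something with over 40 N, if the wrist force passes 120 N, or if a joint passes its speed limit or range.

### The arm

A 6-joint arm with a two-finger parallel gripper is mounted at the origin on the work surface. World frame = base frame: x ahead of the robot, y to its left, z up, the work surface at z = 0. Lengths are in m, angles in rad, forces in N, time in s.
With the tool pointing down it reaches from about 0.3 to 0.875 m from the base axis. Payload 6.4 kg.
Tool frame: the origin (TCP) lies between the finger pads; the fingertips stand ctrl.tip_extent ahead of it and the grasp point (between the pads) is the TCP (ctrl.tip_extent is the distance from the TCP to the fingertips, in m); z points along the fingers, y is the line along which they close (so a half turn about z gives the same grasp; the last joint's range is limited). The gripper opens to 85 mm and grips with 20 to 120 N. Pads are 22 mm wide; open, the fingers measure 114 mm over their backs; the gripper's body (76 mm by 85 mm) begins 54 mm behind the grasp point. The pads swing forward as they close: fully open they stand 13 mm farther back than shut.
Start: joints at [-1.555, 0.181, 1.607, -0, 1.354, -0.206], TCP at [0.127, -0.561, 0.25] pointing down, gripper open.
Joint ranges: [-2.99, 2.99], [-0.89, 2.07], [0.3, 2.58], [-1.14, 4.28], [0, 2.63], [-3.12, 3.12]. Speed limits (rad/s): [2.57, 2.57, 3.01, 3.14, 3.14, 3.14].

### API

Orientations are given as a unit quaternion [w, x, y, z].
In Python, from bench import ctrl gives the robot as it stands.
- The arm moves only by the tool send_rows, never from a script. Its arguments are lists of equal length, an entry for each row: "dr": the turn, a rotation vector about the tool's x, y, z in units of 6 degrees (1.0 is 6 degrees), a list of three; "xyz": the shift along the tool's x, y, z in cm, a list of three; "jaw": the opening in per cent of the stroke, from 0 (shut) to 100 (fully open). In form: {"dr": [[wx, wy, wz], ...], "xyz": [[dx, dy, dz], ...], "jaw": [jaw, ...]}. A call has exactly 8 rows; each row is the pose to reach, as a shift and turn from the pose commanded when the call began, along the tool's axes at that moment; what a row does not reach only later rows make up. A row lasts 1/8 s, in which the tool goes at most 62.5 mm and 10.7 degrees, less where a joint would pass 70% of its speed; a pose out of reach is approached as far as the arm can. A call with a gripper value outside its range is refused whole. The fingers move at their own pace and stop on an object; the grip force is fixed at half the most. Time passes only in rows, so rows that repeat a pose let the fingers close, or fill a call up. It gives the time, the measured TCP pose, the force, the opening and the grip force at its end, in the units of the state.
- ctrl.get_obs(): the state, without advancing time (a new reading comes with each control period).
- ctrl.camera(name): name is "side" or "top"; returns the picture (420x560x3 uint8, red, green, blue); there is no depth.
- ctrl.calibration(name): a dict with "camera_matrix" (3x3 intrinsics, pixels), "world_from_camera" (4x4, takes a point from camera to world coordinates). Camera axes: x right, y up, looking along -z (the intrinsics and any distortion apply to the point x, -y, -z); pixel columns grow to the right and rows downward; lengths in m; the calibration is good to about 2 mm. A picture is of the moment at which its call begins. calibration takes no time and is no camera call.
- ctrl.hand_in(): hands the job in; it is judged then, once.
The state is a dict: "time_s": time; "q": joint angles; "dq": joint speeds; "joint_efforts": joint torques, N m; "eef_pos": TCP position; "eef_rot": TCP orientation; "wrist_force": force on the tool from outside, world axes, zero at the start; "torque": the same for the moment, N m; "opening": opening from 0.0 (shut) to 1.0 (fully open); "grasp_force": force on a finger pad.
Only numpy, scipy, OpenCV 4.12 (cv2) and the standard library are available. Lean on these libraries where they do the work, as an engineer would, in place of code of your own. Each camera call takes 0.05 s, during which the arm holds its last target. There are 200 camera calls.

## Working session

There is one attempt and no reset: what is moved stays moved. The work goes in short steps, Python scripts to look and compute and a tool call to move; the robot and the scene stay as the last step left them, time stands still between calls to the robot, and variables do not carry over. Pictures are saved under pics/ and viewed, at most 10 in all, crops included, and the job is handed in when it is done.

Besides the shell and the picture viewer there is one more tool, called in YAML: its name, and indented under it one key for each argument. send_rows: Moves the arm, as the interface text tells. Its arguments: {"type":"object","properties":{"dr":{"type":"array","items":{"type":"array","items":{"type":"number"}}},"xyz":{"type":"array","items":{"type":"array","items":{"type":"number"}}},"jaw":{"type":"array","items":{"type":"number"}}},"required":["dr","xyz","jaw"]}

```bash
ls; mkdir -p pics
python3 - <<'E'
from bench import ctrl
import cv2,numpy as np
for n in("top","side"):
    im=ctrl.camera(n); cv2.imwrite(f"pics/{n}0.png",im[:,:,::-1])
    c=ctrl.calibration(n); print(n,{k:np.round(v,4).tolist() if not isinstance(v,str) else v for k,v in c.items()})
o=ctrl.get_obs(); print({k:np.round(v,3).tolist() for k,v in o.items()},ctrl.tip_extent)
E
```

```text
pics
top {'camera_matrix': [[460.2722, 0.0, 280.132], [0.0, 460.2722, 212.17], [0.0, 0.0, 1.0]], 'world_from_camera': [[-0.0133, 0.9989, -0.0444, 0.4808], [-0.9999, -0.013, 0.0053, -0.0151], [0.0047, 0.0445, 0.999, 1.1119], [0.0, 0.0, 0.0, 1.0]]}
side {'camera_matrix': [[495.8565, 0.0, 277.877], [0.0, 495.8565, 209.0436], [0.0, 0.0, 1.0]], 'world_from_camera': [[-0.9524, 0.1792, -0.2468, 0.2194], [-0.3046, -0.5168, 0.8001, 0.9339], [0.0158, 0.8372, 0.5467, 0.7836], [0.0, 0.0, 0.0, 1.0]]}
{'time_s': 0.1, 'q': [-1.555, 0.181, 1.608, 0.0, 1.354, -0.206], 'dq': [-0.001, -0.003, -0.004, 0.001, 0.001, 0.0], 'joint_efforts': [0.0, -44.588, -35.224, -0.0, 0.004, 0.0], 'eef_pos': [0.127, -0.56, 0.249], 'eef_rot': [-0.001, 0.994, 0.111, 0.0], 'wrist_force': [-0.134, 0.044, -0.304], 'torque': [0.011, -0.018, -0.081], 'grasp_force': 0.0, 'opening': 0.999} 0.019
```

View pics/top0.png

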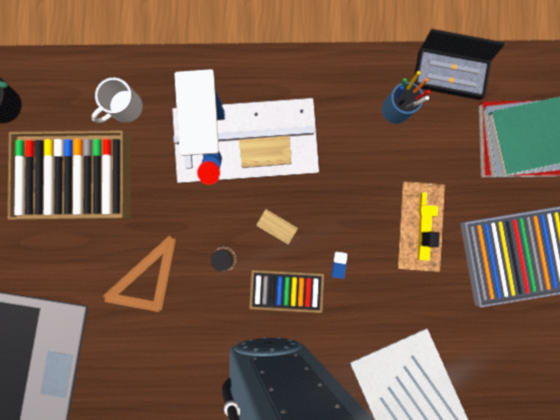

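View pics/side0.png

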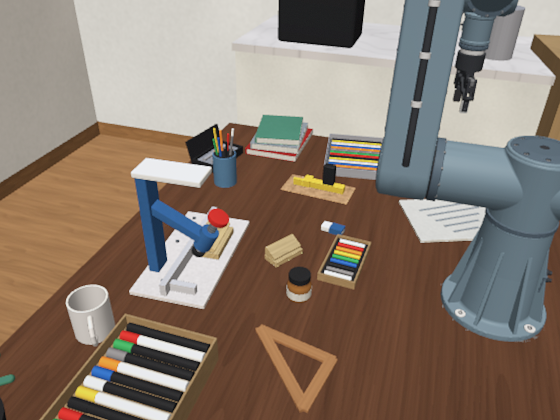

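The top view (up is world +x, left is +y) shows the jig board at about (175–318, 100–180), the pen stand at (265,151), the red plunger at (208,173), and the mat with the stick's handle at (430,239). I'll enlarge this for corner readings.

```bash
cat > h.py <<'E'
import numpy as np,cv2
from bench import ctrl
def ray(n,uv,z):
    c=ctrl.calibration(n);K=np.array(c["camera_matrix"]);T=np.array(c["world_from_camera"])
    p=np.linalg.inv(K)@[uv[0],uv[1],1]; d=T[:3,:3]@[p[0],-p[1],-p[2]]; o=T[:3,3]
    return o+d*(z-o[2])/d[2]
def proj(n,P):
    c=ctrl.calibration(n);K=np.array(c["camera_matrix"]);T=np.array(c["world_from_camera"])
    p=T[:3,:3].T@(np.asarray(P)-T[:3,3]); p=K@[p[0],-p[1],-p[2]]; return p[:2]/p[2]
def crop(im,x0,y0,x1,y1,s):
    return cv2.resize(im[y0:y1,x0:x1],None,fx=s,fy=s,interpolation=cv2.INTER_CUBIC)
E
python3 - <<'E'
import cv2,numpy as np
from h import *
im=cv2.imread("pics/top0.png")
a=crop(im,165,95,325,190,5)  # 800x475
cv2.imwrite("pics/jig.png",a)
b=crop(im,390,175,455,280,5); c=cv2.imread("pics/side0.png")
c=crop(c,275,155,360,210,5); w=np.zeros((525,760,3),np.uint8); w[:525,:325]=b; w[:275,330:755]=c
cv2.imwrite("pics/mat.png",w)
E
```

```text
(no output)
```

View pics/jig.png

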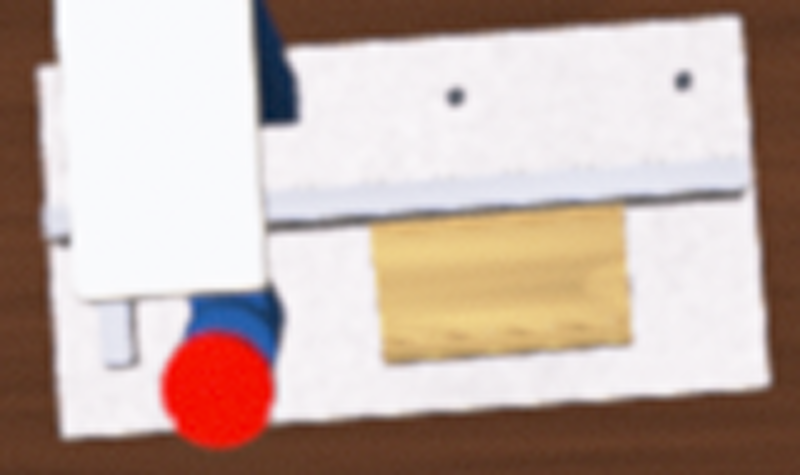

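View pics/mat.png

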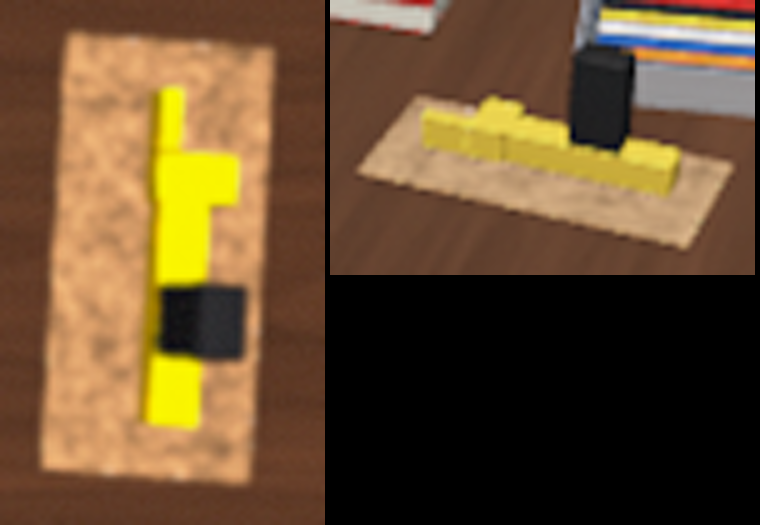

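Board corners, in crop pixels, are (38,67), (742,14), (770,385) and (62,438). The mat corners are (67,32), (273,45), (250,482) and (42,470), and the handle top is centred at (224,324).

```bash
cat > m.py <<'E'
from h import *
def fit(L,W): # 2D rigid
    L=np.array(L,float);W=np.array(W);l=L-L.mean(0);w=W-W.mean(0)
    a=np.arctan2((l[:,0]*w[:,1]-l[:,1]*w[:,0]).sum(),(l*w).sum())
    R=np.array([[np.cos(a),-np.sin(a)],[np.sin(a),np.cos(a)]]);t=W.mean(0)-R@L.mean(0)
    return a,t,np.abs(L@R.T+t-W).max()
J=lambda p,z:ray("top",(p[0]/5+165,p[1]/5+95),z)[:2]
M=lambda p,z:ray("top",(p[0]/5+390,p[1]/5+175),z)[:2]
r=fit([(.12,.1),(.12,-.24),(-.06,-.24),(-.06,.1)],[J(p,.012) for p in[(38,67),(742,14),(770,385),(62,438)]])
ja,jt,_=r
if __name__=="__main__":
    print("jig",r)
    RJ=np.array([[np.cos(ja),-np.sin(ja)],[np.sin(ja),np.cos(ja)]])
    inj=lambda w:RJ.T@(w-jt)
    print("plunger in jig",inj(J((218,389),.185)), "world",J((218,389),.185))
    s=[J((386,362),.03),J((632,343),.03),J((370,222),.066),J((625,205),.066)]
    print("stand in jig",fit([(-.03,.06),(-.03,-.06),(.03,.06),(.03,-.06)],[inj(w) for w in s]))
    print("mat",fit([(.105,.05),(.105,-.05),(-.105,-.05),(-.105,.05)],[M(p,.004) for p in[(67,32),(273,45),(250,482),(42,470)]]))
    print("handle",M((224,324),.088))
    print("stick", [ (n,M(p,.026)) for n,p in dict(rear=(174,427),tip=(171,88),cheekin=(184,150),faceR=(239,155)).items()])
    for n,P in dict(pl=(*(RJ@[-.069,0]+jt),.185),h=(*M((224,324),.088),.088)).items(): print(n,proj("side",P))
E
python3 m.py
```

```text
jig (np.float64(0.06242095222627055), array([0.67034546, 0.12771641]), np.float64(0.0007695871872981097))
plunger in jig [-6.68324238e-02  1.59292035e-05] world [0.6036422  0.12356327]
stand in jig (np.float64(-0.0019720893246773677), array([-0.00844133, -0.11639045]), np.float64(0.0017642179355509616))
mat (np.float64(-0.08028121872612758), array([ 0.49167799, -0.36142602]), np.float64(0.0010803189944113556))
handle [ 0.46037724 -0.36373302]
stick [('rear', array([ 0.41105213, -0.3598981 ])), ('tip', array([ 0.57110243, -0.36284041])), ('cheekin', array([ 0.5415969 , -0.36820184])), ('faceR', array([ 0.53888807, -0.39421004]))]
pl [219.26088297 215.44170988]
h [329.7893348  164.94276223]
```

```bash
cat > g.py <<'E'
# usage: g.py x y z yaw [tilt]  -> dr,xyz from the measured pose; tilt leans the tool in the yaw frame
import sys
from m import *
from scipy.spatial.transform import Rotation as Ro
o=ctrl.get_obs()
def Rg(yaw,ax=None):
    x=np.array([np.cos(yaw),np.sin(yaw),0]);z=np.array([0,0,-1.])
    return Ro.from_matrix(np.c_[x,np.cross(z,x),z])
def delta(p,R):
    q=o["eef_rot"];R0=Ro.from_quat([q[1],q[2],q[3],q[0]])
    print("t",round(o["time_s"],2),"pos",np.round(o["eef_pos"],4),"F",np.round(o["wrist_force"],1),"open",round(o["opening"],3),"q",np.round(o["q"],2))
    print("dr",np.round((R0.inv()*R).as_rotvec()/np.radians(6),2),"xyz",np.round(R0.inv().apply(np.array(p)-o["eef_pos"])*100,2))
RJ=np.array([[np.cos(ja),-np.sin(ja)],[np.sin(ja),np.cos(ja)]])
jig=lambda x,y,z:np.array([*(RJ@[x,y]+jt),z])
if __name__=="__main__":
    a=[float(v) for v in sys.argv[1:]]; delta(a[:3],Rg(a[3]))
E
python3 g.py .460 -.364 .17 -.078
```

```text
t 0.1 pos [ 0.1265 -0.5604  0.2495] F [-0.1  0.  -0.3] open 0.999 q [-1.56  0.18  1.61  0.    1.35 -0.21]
dr [-0.02 -0.    2.86] xyz [ 36.85 -11.81   7.98]
```

send_rows:
  dr:
    - [0, 0, 0.5]
    - [0, 0, 1]
    - [0, 0, 1.5]
    - [0, 0, 2]
    - [0, 0, 2.5]
    - [0, 0, 2.86]
    - [0, 0, 2.86]
    - [0, 0, 2.86]
  xyz:
    - [5, -1.6, 0]
    - [11, -3.5, 1]
    - [17, -5.5, 3]
    - [23, -7.5, 5]
    - [29, -9.5, 7]
    - [34, -11, 8]
    - [36.85, -11.8, 8]
    - [36.85, -11.8, 8]
  jaw: [100, 100, 100, 100, 100, 100, 100, 100]

```text
time_s: 1.1
eef_pos: [0.4615, -0.3628, 0.1695]
eef_rot: [-0.001, 0.999, -0.037, -0.0]
wrist_force: [-0.5, -0.6, -0.9]
opening: 1.002
grasp_force: 0.0
```

```bash
python3 g.py .460 -.364 .056 -.078
```

```text
t 1.1 pos [ 0.4615 -0.3628  0.1695] F [-0.5 -0.6 -0.9] open 1.002 q [-0.87  0.29  1.65  0.    1.21  0.78]
dr [-0.01  0.01  0.04] xyz [-0.13  0.14 11.35]
```

send_rows:
  dr:
    - [0, 0, 0]
    - [0, 0, 0]
    - [0, 0, 0]
    - [0, 0, 0]
    - [0, 0, 0]
    - [0, 0, 0]
    - [0, 0, 0]
    - [0, 0, 0]
  xyz:
    - [-0.13, 0.14, 3]
    - [-0.13, 0.14, 6]
    - [-0.13, 0.14, 9]
    - [-0.13, 0.14, 10.5]
    - [-0.13, 0.14, 11.35]
    - [-0.13, 0.14, 11.35]
    - [-0.13, 0.14, 11.35]
    - [-0.13, 0.14, 11.35]
  jaw: [100, 100, 100, 100, 100, 100, 20, 0]

```text
time_s: 2.1
eef_pos: [0.4591, -0.3666, 0.0578]
eef_rot: [0.001, 0.999, -0.039, 0.001]
wrist_force: [-1.1, -0.6, -0.5]
opening: 0.606
grasp_force: 0.0
```

send_rows:
  dr:
    - [0, 0, 0]
    - [0, 0, 0]
    - [0, 0, 0]
    - [0, 0, 0]
    - [0, 0, 0]
    - [0, 0, 0]
    - [0, 0, 0]
    - [0, 0, 0]
  xyz:
    - [0, 0, 0]
    - [0, 0, 0]
    - [0, 0, 0]
    - [0, 0, 0]
    - [0, 0, 0]
    - [0, 0, -1]
    - [0, 0, -3]
    - [0, 0, -5]
  jaw: [0, 0, 0, 0, 0, 0, 0, 0]

```text
time_s: 3.1
eef_pos: [0.4587, -0.3663, 0.1084]
eef_rot: [0.0, 0.999, -0.039, 0.0]
wrist_force: [0.7, -1.0, -1.1]
opening: 0.272
grasp_force: 61.6
```

Run:
```python
from g import *
for n in("top","side"): cv2.imwrite(f"pics/{n}1.png",ctrl.camera(n)[:,:,::-1])
a=crop(cv2.imread("pics/side1.png"),260,90,400,220,4);b=crop(cv2.imread("pics/top1.png"),385,160,455,280,4)
w=np.zeros((530,800,3),np.uint8);w[:520,:560]=a;w[:480,:0+0]=0
b=cv2.resize(b,(235,403));w[:403,562:797]=b
cv2.imwrite("pics/grip.png",w)
y=ja+np.pi/2
P=jig(-.028,-.275,.12);print(P,y); delta(P,Rg(y))
```

```text
[ 0.65955461 -0.14849466  0.12      ] 1.6332172790211672
t 3.1 pos [ 0.4587 -0.3663  0.1084] F [ 0.7 -1.  -1.1] open 0.272 q [-0.88  0.37  1.68 -0.    1.09  0.77]
dr [ 1.000e-02  0.000e+00 -1.634e+01] xyz [ 18.33 -23.27  -1.17]
```

View pics/grip.png

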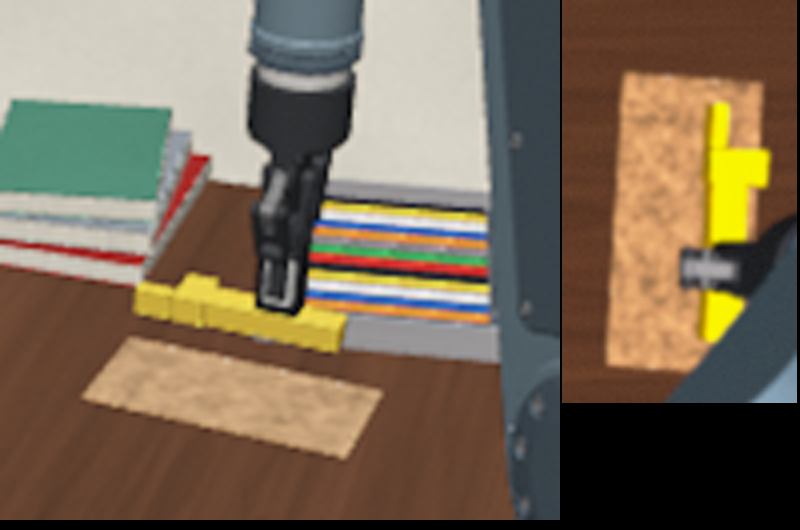

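The stick is held level and the mat is clear below it, so I'm carrying it to the jig.

Run:
```python
from g import *
delta(jig(-.045,-.275,.14),Rg(ja+np.pi/2))
```

```text
t 3.2 pos [ 0.4601 -0.3679  0.1106] F [ 0.1 -0.4 -0.9] open 0.273 q [-0.88  0.37  1.68 -0.    1.09  0.77]
dr [ 7.000e-02  1.000e-02 -1.634e+01] xyz [ 16.51 -23.17  -2.97]
```

send_rows:
  dr:
    - [0, 0, -1.5]
    - [0, 0, -3.2]
    - [0, 0, -4.9]
    - [0, 0, -6.6]
    - [0, 0, -8.3]
    - [0, 0, -10]
    - [0, 0, -11.7]
    - [0, 0, -13.4]
  xyz:
    - [0, -1, -2]
    - [1.5, -3.5, -3]
    - [4, -7, -3]
    - [6.5, -10.5, -3]
    - [9, -14, -3]
    - [11.5, -17.5, -3]
    - [14, -21, -3]
    - [16.5, -23.2, -3]
  jaw: [0, 0, 0, 0, 0, 0, 0, 0]

```text
time_s: 4.2
eef_pos: [0.6418, -0.1456, 0.1367]
eef_rot: [-0.0, 0.786, 0.618, -0.0]
wrist_force: [0.7, -0.4, -1.2]
opening: 0.274
grasp_force: 61.5
```

send_rows:
  dr:
    - [0, 0, -1.5]
    - [0, 0, -2.94]
    - [0, 0, -2.94]
    - [0, 0, -2.94]
    - [0, 0, -2.94]
    - [0, 0, -2.94]
    - [0, 0, -2.94]
    - [0, 0, -2.94]
  xyz:
    - [0, 0, 0]
    - [0, 0, 0]
    - [0, 0, 0]
    - [0, 0, 0]
    - [0, 0, 0]
    - [0, 0, 0]
    - [0, 0, 0]
    - [0, 0, 0]
  jaw: [0, 0, 0, 0, 0, 0, 0, 0]

```text
time_s: 5.2
eef_pos: [0.6411, -0.1476, 0.1368]
eef_rot: [-0.0, 0.685, 0.729, -0.0]
wrist_force: [-0.0, 0.1, -1.9]
opening: 0.274
grasp_force: 61.5
```

Run:
```python
from g import *
for n in("top","side"): cv2.imwrite(f"pics/{n}2.png",ctrl.camera(n)[:,:,::-1])
a=crop(cv2.imread("pics/side2.png"),130,140,330,300,4)
cv2.imwrite("pics/s2.png",cv2.resize(a,(600,480)))
cv2.imwrite("pics/t2.png",crop(cv2.imread("pics/top2.png"),165,95,365,215,4))
delta(jig(-.045,-.275,.069),Rg(ja+np.pi/2))
```

```text
t 5.2 pos [ 0.6411 -0.1476  0.1368] F [-0.   0.1 -1.9] open 0.274 q [-0.41  0.47  1.47 -0.    1.2  -0.47]
dr [-0. -0. -0.] xyz [-0.2   0.14  6.78]
```

View pics/t2.png

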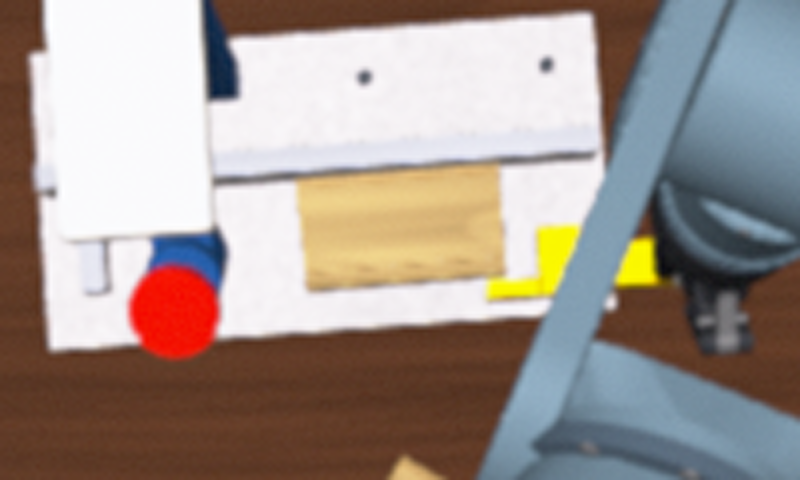

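The notch tip is at about (490,282) in the crop, near the stand's rear corner at (503,275). I'll check the cheek's position before lowering.

Run:
```python
from g import *
T=lambda p,z:RJ.T@(ray("top",(p[0]/4+165,p[1]/4+95),z)[:2]-jt)
print("cheek inner tip",T((488,281),.105),"corner",T((540,279),.105),"face end",T((538,228),.105))
print("stand near rear",T((503,275),.03),"front",T((308,290),.03))
```

```text
cheek inner tip [-0.05178383 -0.16171894] corner [-0.05282419 -0.19033074] face end [-0.024579   -0.19142213]
stand near rear [-0.03799798 -0.17314168] front [-0.0382531  -0.05760759]
```

send_rows:
  dr:
    - [0, 0, 0]
    - [0, 0, 0]
    - [0, 0, 0]
    - [0, 0, 0]
    - [0, 0, 0]
    - [0, 0, 0]
    - [0, 0, 0]
    - [0, 0, 0]
  xyz:
    - [-0.2, 0, 2]
    - [-0.2, 0, 4]
    - [-0.2, 0, 5.5]
    - [-0.2, 0, 6.6]
    - [-0.2, 0, 6.6]
    - [0, 0.4, 6.6]
    - [0.4, 0.8, 6.6]
    - [0.8, 1.2, 6.6]
  jaw: [0, 0, 0, 0, 0, 0, 0, 0]

```text
time_s: 6.3
eef_pos: [0.6533, -0.1386, 0.0715]
eef_rot: [0.001, 0.685, 0.729, 0.0]
wrist_force: [0.1, -0.1, -1.6]
opening: 0.271
grasp_force: 61.5
```

send_rows:
  dr:
    - [0, 0, 0]
    - [0, 0, 0]
    - [0, 0, 0]
    - [0, 0, 0]
    - [0, 0, 0]
    - [0, 0, 0]
    - [0, 0, 0]
    - [0, 0, 0]
  xyz:
    - [0.3, 0.1, 0]
    - [0.6, 0.2, 0]
    - [0.9, 0.3, 0]
    - [1.2, 0.4, 0]
    - [1.5, 0.5, 0]
    - [1.8, 0.6, 0]
    - [2.1, 0.7, 0]
    - [2.4, 0.8, 0]
  jaw: [0, 0, 0, 0, 0, 0, 0, 0]

```text
time_s: 7.3
eef_pos: [0.6592, -0.1142, 0.0708]
eef_rot: [0.0, 0.685, 0.729, -0.0]
wrist_force: [-0.6, -1.6, -0.8]
opening: 0.274
grasp_force: 61.5
```

Run:
```python
from g import *
for n in("top","side"): cv2.imwrite(f"pics/{n}3.png",ctrl.camera(n)[:,:,::-1])
a=crop(cv2.imread("pics/side3.png"),140,190,260,310,4);b=crop(cv2.imread("pics/top3.png"),205,115,310,185,4)
w=np.zeros((480,800,3),np.uint8);w[:480,:400]=a[:,:400];b=cv2.resize(b,(400,267));w[:267,400:800]=b
cv2.imwrite("pics/c3.png",w)
delta(jig(-.026,-.140,.07),Rg(ja+np.pi/2))
```

```text
t 7.3 pos [ 0.6592 -0.1142  0.0708] F [-0.6 -1.6 -0.8] open 0.274 q [-0.35  0.58  1.47 -0.    1.1  -0.41]
dr [0. 0. 0.] xyz [10.08  0.03  0.08]
```

View pics/c3.png

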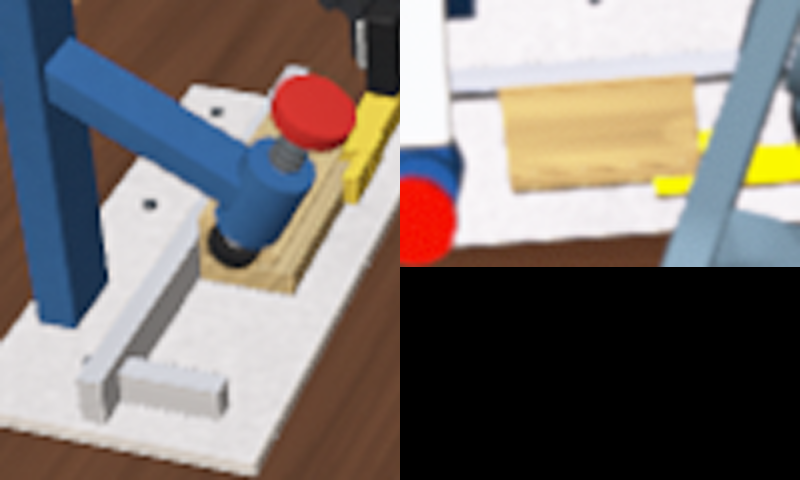

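The notch is seated on the stand's rear near corner with a contact force of about 1.7 N. Next I feed it with a slight bias towards the fence.

send_rows:
  dr:
    - [0, 0, 0]
    - [0, 0, 0]
    - [0, 0, 0]
    - [0, 0, 0]
    - [0, 0, 0]
    - [0, 0, 0]
    - [0, 0, 0]
    - [0, 0, 0]
  xyz:
    - [0.5, 0.05, 0]
    - [1.0, 0.1, 0]
    - [1.5, 0.15, 0]
    - [2, 0.2, 0]
    - [2.5, 0.2, 0]
    - [3, 0.2, 0]
    - [3.5, 0.2, 0]
    - [4, 0.2, 0]
  jaw: [0, 0, 0, 0, 0, 0, 0, 0]

```text
time_s: 8.4
eef_pos: [0.6581, -0.0742, 0.0707]
eef_rot: [-0.0, 0.685, 0.729, -0.0]
wrist_force: [-2.2, -3.7, -0.2]
opening: 0.271
grasp_force: 61.7
```

Run:
```python
from g import *
im=ctrl.camera("top"); cv2.imwrite("pics/top4.png",im[:,:,::-1])
cv2.imwrite("pics/c4.png",crop(cv2.imread("pics/top4.png"),165,105,315,185,5))
delta(jig(-.026,-.140,.07),Rg(ja+np.pi/2))
```

```text
t 8.4 pos [ 0.6581 -0.0742  0.0707] F [-2.2 -3.7 -0.2] open 0.271 q [-0.29  0.57  1.48 -0.    1.09 -0.35]
dr [-0.01  0.    0.  ] xyz [ 6.08 -0.12  0.07]
```

View pics/c4.png

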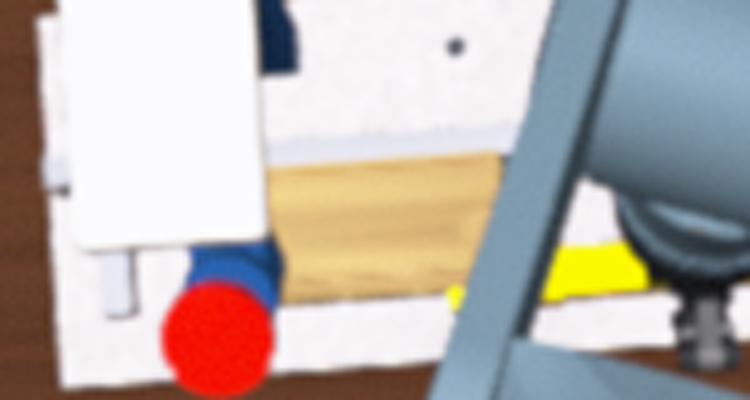

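The stand is flush to the fence and square, with about 2 N of side force. Continuing.

send_rows:
  dr:
    - [0, 0, 0]
    - [0, 0, 0]
    - [0, 0, 0]
    - [0, 0, 0]
    - [0, 0, 0]
    - [0, 0, 0]
    - [0, 0, 0]
    - [0, 0, 0]
  xyz:
    - [0.6, 0, 0]
    - [1.2, 0, 0]
    - [1.9, 0, 0]
    - [2.6, 0, 0]
    - [3.3, 0, 0]
    - [4, 0, 0]
    - [4.5, 0, 0]
    - [5, 0, 0]
  jaw: [0, 0, 0, 0, 0, 0, 0, 0]

```text
time_s: 9.45
eef_pos: [0.6551, -0.0243, 0.0707]
eef_rot: [-0.0, 0.685, 0.729, -0.0]
wrist_force: [-3.6, -3.8, -0.9]
opening: 0.269
grasp_force: 61.7
```

send_rows:
  dr:
    - [0, 0, 0]
    - [0, 0, 0]
    - [0, 0, 0]
    - [0, 0, 0]
    - [0, 0, 0]
    - [0, 0, 0]
    - [0, 0, 0]
    - [0, 0, 0]
  xyz:
    - [0.1, 0, 0]
    - [0.2, 0, 0]
    - [0.3, 0, 0]
    - [0.4, 0, 0]
    - [0.5, 0, 0]
    - [0.6, 0, 0]
    - [0.6, 0, 0]
    - [0.6, 0, 0]
  jaw: [0, 0, 0, 0, 0, 0, 0, 0]

```text
time_s: 10.45
eef_pos: [0.6547, -0.0186, 0.0707]
eef_rot: [-0.0, 0.685, 0.729, -0.0]
wrist_force: [-4.0, -3.8, -0.6]
opening: 0.27
grasp_force: 61.7
```

Run:
```python
from g import *
for n in("top","side"): cv2.imwrite(f"pics/{n}5.png",ctrl.camera(n)[:,:,::-1])
a=crop(cv2.imread("pics/side5.png"),140,180,260,310,4);b=crop(cv2.imread("pics/top5.png"),165,115,315,185,4)
w=np.zeros((520,800,3),np.uint8);w[:520,:400]=a[:,:400];b=cv2.resize(b,(400,187));w[:187,400:800]=b
cv2.imwrite("pics/c5.png",w)
delta(jig(-.026,-.140,.07),Rg(ja+np.pi/2))
```

```text
t 10.45 pos [ 0.6547 -0.0186  0.0707] F [-4.  -3.8 -0.6] open 0.27 q [-0.21  0.55  1.51 -0.    1.09 -0.27]
dr [-0.01  0.    0.  ] xyz [ 0.5  -0.13  0.07]
```

View pics/c5.png

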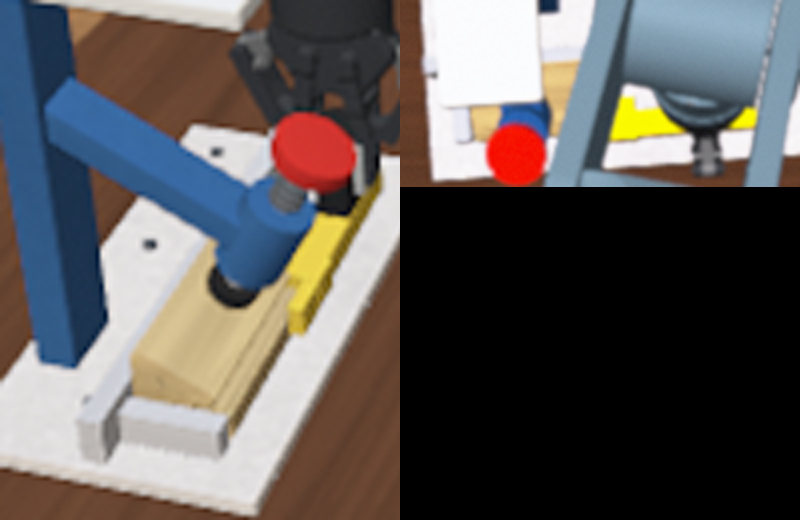

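The stand is within a few mm of the end stop, and the force hasn't risen yet. I'll creep forward.

send_rows:
  dr:
    - [0, 0, 0]
    - [0, 0, 0]
    - [0, 0, 0]
    - [0, 0, 0]
    - [0, 0, 0]
    - [0, 0, 0]
    - [0, 0, 0]
    - [0, 0, 0]
  xyz:
    - [0.05, 0, 0]
    - [0.1, 0, 0]
    - [0.15, 0, 0]
    - [0.2, 0, 0]
    - [0.25, 0, 0]
    - [0.3, 0, 0]
    - [0.3, 0, 0]
    - [0.3, 0, 0]
  jaw: [0, 0, 0, 0, 0, 0, 0, 0]

```text
time_s: 11.55
eef_pos: [0.6545, -0.0157, 0.0706]
eef_rot: [-0.0, 0.685, 0.729, -0.0]
wrist_force: [-2.8, -4.5, -0.4]
opening: 0.274
grasp_force: 61.7
```

send_rows:
  dr:
    - [0, 0, 0]
    - [0, 0, 0]
    - [0, 0, 0]
    - [0, 0, 0]
    - [0, 0, 0]
    - [0, 0, 0]
    - [0, 0, 0]
    - [0, 0, 0]
  xyz:
    - [0.05, 0, 0]
    - [0.1, 0, 0]
    - [0.15, 0, 0]
    - [0.2, 0, 0]
    - [0.25, 0, 0]
    - [0.25, 0, 0]
    - [0.25, 0, 0]
    - [0.25, 0, 0]
  jaw: [0, 0, 0, 0, 0, 0, 0, 0]

```text
time_s: 12.55
eef_pos: [0.6546, -0.0152, 0.0711]
eef_rot: [0.001, 0.685, 0.729, -0.001]
wrist_force: [-5.1, -11.1, 1.4]
opening: 0.273
grasp_force: 61.8
```

The force rose to 11 N and the advance stopped, so the stand is home. I'm backing off gently.

send_rows:
  dr:
    - [0, 0, 0]
    - [0, 0, 0]
    - [0, 0, 0]
    - [0, 0, 0]
    - [0, 0, 0]
    - [0, 0, 0]
    - [0, 0, 0]
    - [0, 0, 0]
  xyz:
    - [-0.2, -0.1, 0]
    - [-0.35, -0.3, 0]
    - [-0.5, -0.6, 0]
    - [-0.8, -1, 0]
    - [-1.4, -1.4, 0]
    - [-3, -1.5, 0]
    - [-5, -1.5, 0]
    - [-7, -1.5, -1]
  jaw: [0, 0, 0, 0, 0, 0, 0, 0]

```text
time_s: 13.55
eef_pos: [0.6436, -0.0855, 0.0803]
eef_rot: [-0.001, 0.685, 0.729, -0.0]
wrist_force: [-0.2, -0.6, -1.1]
opening: 0.271
grasp_force: 61.5
```

Run:
```python
from g import *
im=ctrl.camera("side"); cv2.imwrite("pics/side6.png",im[:,:,::-1])
cv2.imwrite("pics/c6.png",crop(im[:,:,::-1].copy(),140,180,260,310,4))
# expected home corners of stand in that crop
for n,p in dict(near_lead_top=(-.03,.06,.03),far_lead_top=(.03,.06,.066),near_rear_top=(-.03,-.06,.03)).items():
    print(n,(proj("side",jig(*p))-[140,180])*4)
delta((.459,-.3655,.12),Rg(-.078));
```

```text
near_lead_top [228.37093961 418.01785074]
far_lead_top [122.73531608 350.33417476]
near_rear_top [302.4881391  290.13363281]
t 13.55 pos [ 0.6436 -0.0855  0.0803] F [-0.2 -0.6 -1.1] open 0.271 q [-0.31  0.53  1.52 -0.    1.1  -0.38]
dr [-1.000e-02  1.000e-02  1.634e+01] xyz [-26.8  -20.16  -3.95]
```

View pics/c6.png

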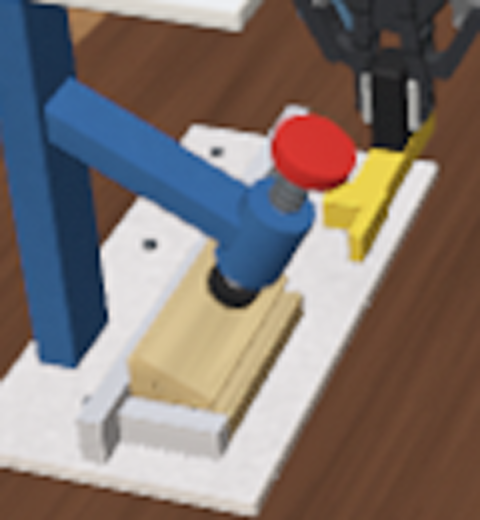

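The stand sits flush against the end stop and fence, and the stick is clear. Returning the stick to the mat.

send_rows:
  dr:
    - [0, 0, 0.5]
    - [0, 0, 2.2]
    - [0, 0, 3.9]
    - [0, 0, 5.6]
    - [0, 0, 7.3]
    - [0, 0, 9]
    - [0, 0, 10.7]
    - [0, 0, 12.4]
  xyz:
    - [-2, 0, -3]
    - [-6, -2, -5]
    - [-10, -5, -5]
    - [-14, -8, -5]
    - [-18, -11, -5]
    - [-22, -14.5, -5]
    - [-25, -18, -5]
    - [-26.8, -20.2, -4]
  jaw: [0, 0, 0, 0, 0, 0, 0, 0]

```text
time_s: 14.6
eef_pos: [0.4581, -0.3672, 0.1225]
eef_rot: [0.002, 0.987, 0.162, 0.001]
wrist_force: [0.3, -0.5, -0.5]
opening: 0.275
grasp_force: 61.6
```

send_rows:
  dr:
    - [0, 0, 1.5]
    - [0, 0, 3]
    - [0, 0, 3.94]
    - [0, 0, 3.94]
    - [0, 0, 3.94]
    - [0, 0, 3.94]
    - [0, 0, 3.94]
    - [0, 0, 3.94]
  xyz:
    - [0, 0, 0]
    - [0, 0, 0]
    - [0, 0, 0]
    - [0, 0, 0]
    - [0, 0, 0]
    - [0, 0, 0]
    - [0, 0, 0]
    - [0, 0, 0]
  jaw: [0, 0, 0, 0, 0, 0, 0, 0]

```text
time_s: 15.6
eef_pos: [0.4593, -0.3638, 0.1208]
eef_rot: [-0.0, 0.999, -0.039, -0.0]
wrist_force: [-0.1, 0.0, -1.3]
opening: 0.274
grasp_force: 61.6
```

```bash
python3 g.py .459 -.3655 .06 -.078
```

```text
t 15.6 pos [ 0.4593 -0.3638  0.1208] F [-0.1  0.  -1.3] open 0.274 q [-0.87  0.35  1.68 -0.    1.11  0.78]
dr [-0.    0.    0.01] xyz [-0.02  0.17  6.08]
```

send_rows:
  dr:
    - [0, 0, 0]
    - [0, 0, 0]
    - [0, 0, 0]
    - [0, 0, 0]
    - [0, 0, 0]
    - [0, 0, 0]
    - [0, 0, 0]
    - [0, 0, 0]
  xyz:
    - [0, 0.1, 2]
    - [0, 0.1, 4]
    - [0, 0.1, 5.4]
    - [0, 0.1, 5.8]
    - [0, 0.1, 6]
    - [0, 0.1, 6.1]
    - [0, 0.1, 6.15]
    - [0, 0.1, 6.15]
  jaw: [0, 0, 0, 0, 0, 0, 0, 0]

```text
time_s: 16.6
eef_pos: [0.4594, -0.3651, 0.0597]
eef_rot: [0.0, 0.999, -0.039, 0.0]
wrist_force: [-0.4, -0.8, -2.3]
opening: 0.275
grasp_force: 61.6
```

send_rows:
  dr:
    - [0, 0, 0]
    - [0, 0, 0]
    - [0, 0, 0]
    - [0, 0, 0]
    - [0, 0, 0]
    - [0, 0, 0]
    - [0, 0, 0]
    - [0, 0, 0]
  xyz:
    - [0, 0, 0.03]
    - [0, 0, 0.06]
    - [0, 0, 0.09]
    - [0, 0, 0.12]
    - [0, 0, 0.15]
    - [0, 0, 0.18]
    - [0, 0, 0.2]
    - [0, 0, 0.2]
  jaw: [0, 0, 0, 0, 0, 0, 0, 0]

```text
time_s: 17.6
eef_pos: [0.4592, -0.3648, 0.0572]
eef_rot: [-0.0, 0.999, -0.039, -0.0]
wrist_force: [-1.0, 1.2, -2.1]
opening: 0.274
grasp_force: 61.6
```

send_rows:
  dr:
    - [0, 0, 0]
    - [0, 0, 0]
    - [0, 0, 0]
    - [0, 0, 0]
    - [0, 0, 0]
    - [0, 0, 0]
    - [0, 0, 0]
    - [0, 0, 0]
  xyz:
    - [0, 0, 0.03]
    - [0, 0, 0.06]
    - [0, 0, 0.09]
    - [0, 0, 0.12]
    - [0, 0, 0.14]
    - [0, 0, 0.14]
    - [0, 0, 0.14]
    - [0, 0, 0.14]
  jaw: [0, 0, 0, 0, 0, 0, 0, 0]

```text
time_s: 18.6
eef_pos: [0.4593, -0.3649, 0.0571]
eef_rot: [0.0, 0.999, -0.039, -0.0]
wrist_force: [-3.8, 4.4, 10.4]
opening: 0.272
grasp_force: 62.9
```

The sole is pressed on the mat with about 11 N. I ease off slightly, open, then rise.

send_rows:
  dr:
    - [0, 0, 0]
    - [0, 0, 0]
    - [0, 0, 0]
    - [0, 0, 0]
    - [0, 0, 0]
    - [0, 0, 0]
    - [0, 0, 0]
    - [0, 0, 0]
  xyz:
    - [0, 0, -0.1]
    - [0, 0, -0.1]
    - [0, 0, -0.1]
    - [0, 0, -0.1]
    - [0, 0, -0.1]
    - [0, 0, -0.1]
    - [0, 0, -0.1]
    - [0, 0, -0.1]
  jaw: [0, 0, 60, 80, 80, 80, 80, 80]

```text
time_s: 19.6
eef_pos: [0.4592, -0.3649, 0.0569]
eef_rot: [-0.0, 0.999, -0.039, -0.0]
wrist_force: [-0.5, 0.1, -0.3]
opening: 0.798
grasp_force: 0.0
```

send_rows:
  dr:
    - [0, 0, 0]
    - [0, 0, 0]
    - [0, 0, 0]
    - [0, 0, 0]
    - [0, 0, 0]
    - [0, 0, 0]
    - [0, 0, 0]
    - [0, 0, 0]
  xyz:
    - [0, 0, 0]
    - [0, 0, -2]
    - [0, 0, -5]
    - [0, 0, -9]
    - [0, 0, -14]
    - [0, 0, -18]
    - [0, 0, -22]
    - [0, 0, -22]
  jaw: [80, 80, 80, 80, 80, 60, 0, 0]

```text
time_s: 20.6
eef_pos: [0.4607, -0.3664, 0.283]
eef_rot: [0.004, 0.999, -0.039, 0.003]
wrist_force: [-0.1, -0.8, 0.5]
opening: 0.181
grasp_force: 0.0
```

Run:
```python
from g import *
for n in("top","side"): cv2.imwrite(f"pics/{n}7.png",ctrl.camera(n)[:,:,::-1])
a=crop(cv2.imread("pics/side7.png"),270,150,360,240,4);b=crop(cv2.imread("pics/top7.png"),165,95,325,190,3)
w=np.zeros((360,850,3),np.uint8);w[:360,:360]=a;w[:285,365:845]=b
cv2.imwrite("pics/c7.png",w[:,:800])
xt=RJ@[1,0]
ax=np.array([-.469*xt[0],-.469*xt[1],.883]); top=jig(-.069,0,.185)
print("plunger via image offset",top,"axis",ax)
# tool z=-ax ; tool x: jig y direction or in-plane. choose y axis = jig y (fingers side by side along jig y)
for s in(1,-1):
    z=-ax/np.linalg.norm(ax); yv=s*np.array([*(RJ@[0,1]),0]); x=np.cross(yv,z)
    delta(top+ax*.10,Ro.from_matrix(np.c_[x,yv,z]))
    x2=s*np.array([*(RJ@[0,1]),0]); print("alt");delta(top+ax*.10,Ro.from_matrix(np.c_[x2,np.cross(z,x2),z]))
```

```text
plunger via image offset [0.60147984 0.12341216 0.185     ] axis [-0.4680866  -0.02925642  0.883     ]
t 20.6 pos [ 0.4607 -0.3664  0.283 ] F [-0.1 -0.8  0.5] open 0.181 q [-0.87  0.18  1.54  0.    1.41  0.77]
dr [ 6.85 -0.59 27.88] xyz [  5.6  -49.28   0.67]
alt
t 20.6 pos [ 0.4607 -0.3664  0.283 ] F [-0.1 -0.8  0.5] open 0.181 q [-0.87  0.18  1.54  0.    1.41  0.77]
dr [ -3.35   3.99 -15.97] xyz [  5.6  -49.28   0.67]
t 20.6 pos [ 0.4607 -0.3664  0.283 ] F [-0.1 -0.8  0.5] open 0.181 q [-0.87  0.18  1.54  0.    1.41  0.77]
dr [ 0.39  4.59 -1.29] xyz [  5.6  -49.28   0.67]
alt
t 20.6 pos [ 0.4607 -0.3664  0.283 ] F [-0.1 -0.8  0.5] open 0.181 q [-0.87  0.18  1.54  0.    1.41  0.77]
dr [ 3.84  3.23 13.4 ] xyz [  5.6  -49.28   0.67]
```

View pics/c7.png

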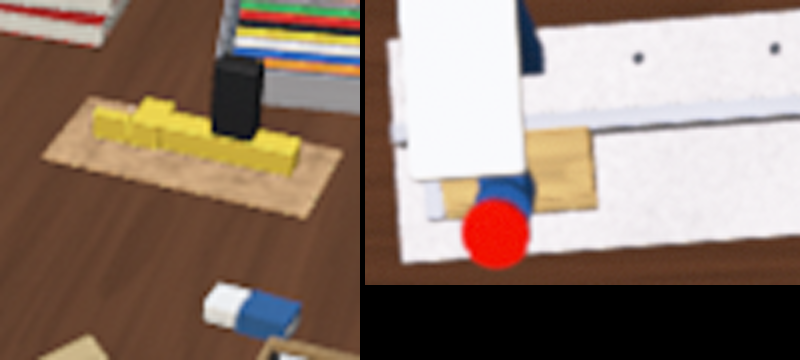

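The stick is standing on the mat and the stand is still home. That was picture 11, one over the limit of 10, so I'll view no more. Next I approach the plunger along its slanted axis with the fingers closed.

send_rows:
  dr:
    - [0, 0, -0.2]
    - [0.1, 0.6, -0.4]
    - [0.1, 1.2, -0.6]
    - [0.2, 2, -0.8]
    - [0.3, 3, -1]
    - [0.3, 3.8, -1.2]
    - [0.39, 4.59, -1.29]
    - [0.39, 4.59, -1.29]
  xyz:
    - [0, -5, 0]
    - [0, -11, 0]
    - [1, -17, 0]
    - [2, -23, 0]
    - [3, -29, 0.2]
    - [4, -35, 0.4]
    - [5, -41, 0.6]
    - [5.6, -46, 0.67]
  jaw: [0, 0, 0, 0, 0, 0, 0, 0]

```text
time_s: 21.7
eef_pos: [0.5488, 0.0916, 0.268]
eef_rot: [-0.011, 0.971, 0.029, 0.237]
wrist_force: [0.6, -0.6, 0.6]
opening: 0.0
grasp_force: 0.0
```

```bash
cat > p.py <<'E'
from g import *
import sys
s=float(sys.argv[1]); xt=RJ@[1,0]
ax=np.array([-.4695*xt[0],-.4695*xt[1],.8829]); top=jig(-.069,0,.185)
yv=-np.array([*(RJ@[0,1]),0]); x=np.cross(yv,-ax)
delta(top+ax*s,Ro.from_matrix(np.c_[x,yv,-ax]))
E
python3 p.py .06
```

```text
t 21.7 pos [0.5488 0.0916 0.268 ] F [ 0.6 -0.6  0.6] open 0.0 q [-0.09 -0.17  2.    0.1   0.85  1.37]
dr [-0.07  0.09 -0.04] xyz [ 0.95 -2.82  3.9 ]
```

send_rows:
  dr:
    - [0, 0, 0]
    - [0, 0.09, 0]
    - [-0.07, 0.09, -0.04]
    - [-0.07, 0.09, -0.04]
    - [-0.07, 0.09, -0.04]
    - [-0.07, 0.09, -0.04]
    - [-0.07, 0.09, -0.04]
    - [-0.07, 0.09, -0.04]
  xyz:
    - [0.3, -1, 0]
    - [0.6, -2, 0]
    - [0.95, -2.82, 1]
    - [0.95, -2.82, 3]
    - [0.95, -2.82, 4.5]
    - [0.95, -2.82, 5.5]
    - [0.95, -2.82, 6]
    - [0.95, -2.82, 6]
  jaw: [0, 0, 0, 0, 0, 0, 0, 0]

```text
time_s: 22.7
eef_pos: [0.5852, 0.12, 0.2214]
eef_rot: [-0.007, 0.97, 0.03, 0.243]
wrist_force: [-0.6, 0.6, -0.4]
opening: -0.003
grasp_force: 0.0
```

```bash
python3 p.py .019
```

```text
t 22.7 pos [0.5852 0.12   0.2214] F [-0.6  0.6 -0.4] open -0.003 q [-0.01 -0.01  1.96  0.05  0.71  1.46]
dr [ 0.01 -0.02  0.  ] xyz [-0.26 -0.25  2.08]
```

send_rows:
  dr:
    - [0, 0, 0]
    - [0, 0, 0]
    - [0, 0, 0]
    - [0, 0, 0]
    - [0, 0, 0]
    - [0, 0, 0]
    - [0, 0, 0]
    - [0, 0, 0]
  xyz:
    - [-0.26, -0.25, 0.5]
    - [-0.26, -0.25, 1]
    - [-0.26, -0.25, 1.5]
    - [-0.26, -0.25, 2]
    - [-0.26, -0.25, 2.5]
    - [-0.26, -0.25, 3]
    - [-0.26, -0.25, 3.5]
    - [-0.26, -0.25, 3.8]
  jaw: [0, 0, 0, 0, 0, 0, 0, 0]

```text
time_s: 23.7
eef_pos: [0.6006, 0.1236, 0.1869]
eef_rot: [-0.007, 0.97, 0.03, 0.243]
wrist_force: [-7.0, 0.1, 7.5]
opening: 0.003
grasp_force: 4.9
```

send_rows:
  dr:
    - [0, 0, 0]
    - [0, 0, 0]
    - [0, 0, 0]
    - [0, 0, 0]
    - [0, 0, 0]
    - [0, 0, 0]
    - [0, 0, 0]
    - [0, 0, 0]
  xyz:
    - [0, 0, 0.1]
    - [0, 0, 0.2]
    - [0, 0, 0.3]
    - [0, 0, 0.35]
    - [0, 0, 0.4]
    - [0, 0, 0.4]
    - [0, 0, 0.4]
    - [0, 0, 0.4]
  jaw: [0, 0, 0, 0, 0, 0, 0, 0]

```text
time_s: 24.7
eef_pos: [0.6024, 0.1237, 0.1836]
eef_rot: [-0.007, 0.97, 0.03, 0.243]
wrist_force: [-7.9, -1.1, 8.3]
opening: -0.004
grasp_force: 5.1
```

The axial force is about 11 N, near but not at the stop. Going on until the force jumps.

send_rows:
  dr:
    - [0, 0, 0]
    - [0, 0, 0]
    - [0, 0, 0]
    - [0, 0, 0]
    - [0, 0, 0]
    - [0, 0, 0]
    - [0, 0, 0]
    - [0, 0, 0]
  xyz:
    - [0, 0, 0.1]
    - [0, 0, 0.2]
    - [0, 0, 0.3]
    - [0, 0, 0.35]
    - [0, 0, 0.4]
    - [0, 0, 0.4]
    - [0, 0, 0.4]
    - [0, 0, 0.4]
  jaw: [0, 0, 0, 0, 0, 0, 0, 0]

```text
time_s: 25.7
eef_pos: [0.6034, 0.1239, 0.1819]
eef_rot: [-0.007, 0.97, 0.031, 0.243]
wrist_force: [-30.0, -4.2, 30.2]
opening: 0.0
grasp_force: 20.6
```

The force jumped to about 41 N with the motion halted, so the plunger is at its hard stop. Retracting along the axis.

send_rows:
  dr:
    - [0, 0, 0]
    - [0, 0, 0]
    - [0, 0, 0]
    - [0, 0, 0]
    - [0, 0, 0]
    - [0, 0, 0]
    - [0, 0, 0]
    - [0, 0, 0]
  xyz:
    - [0, 0, -0.3]
    - [0, 0, -0.8]
    - [0, 0, -1.5]
    - [0, 0, -2.5]
    - [0, 0, -4]
    - [0, 0, -6]
    - [0, 0, -8]
    - [0, 0, -9]
  jaw: [0, 0, 0, 0, 0, 0, 0, 0]

```text
time_s: 26.7
eef_pos: [0.562, 0.1212, 0.2608]
eef_rot: [-0.007, 0.969, 0.03, 0.244]
wrist_force: [-0.7, -0.2, -0.6]
opening: 0.0
grasp_force: 0.0
```

send_rows:
  dr:
    - [0, 0, 0]
    - [0, 0, 0]
    - [0, 0, 0]
    - [0, 0, 0]
    - [0, 0, 0]
    - [0, 0, 0]
    - [0, 0, 0]
    - [0, 0, 0]
  xyz:
    - [0, 0, -2]
    - [0, 1, -3]
    - [0, 3, -3]
    - [0, 6, -3]
    - [0, 9, -3]
    - [0, 12, -3]
    - [0, 12, -3]
    - [0, 12, -3]
  jaw: [0, 0, 0, 0, 0, 0, 0, 0]

```text
time_s: 27.7
eef_pos: [0.5551, 0.0006, 0.2854]
eef_rot: [-0.007, 0.97, 0.03, 0.243]
wrist_force: [-0.5, 0.4, -1.1]
opening: -0.006
grasp_force: 0.0
```

Run:
```python
from g import *
im=ctrl.camera("top")[:,:,::-1].copy();cv2.imwrite("pics/top8.png",im); b=cv2.imread("pics/top7.png")
d=cv2.absdiff(im,b).max(2)
def red(i):
    m=(i[:,:,2]>200)&(i[:,:,1]<60)&(i[:,:,0]<60);m[:,:190]=0;m[:,235:]=0;v,u=np.nonzero(m);return u.mean(),v.mean(),m.sum()
print("red before/after",red(b),red(im))
print("diff stand rear",(d[130:170,222:262]>40).sum(),"near lead",(d[150:172,185:198]>40).sum(),"stick",(d[180:275,398:446]>40).sum())
o=ctrl.get_obs();print(o["time_s"],o["eef_pos"],o["wrist_force"])
```

```text
red before/after (np.float64(208.08355795148248), np.float64(172.6064690026954), np.int64(371)) (np.float64(208.10569105691056), np.float64(172.62872628726288), np.int64(369))
diff stand rear 0 near lead 0 stick 0
27.75 [0.55510007 0.00104357 0.28550611] [ 0.11347807  0.06037912 -0.79824496]
```

The plunger is back up, and the stand and stick haven't moved.

```bash
python3 -c "from bench import ctrl; print(ctrl.hand_in())"
```

```text
the job is handed in; nothing more can be done
None
```

I finished the whole sequence and handed the job in (robot clock about 28 s), but no verdict came back: the pen stand is home, the plunger was pressed to its stop and sprang back, and the stick stands on the mat; I viewed 11 pictures, one over the limit of 10.

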